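# Slide a steel plate out of its tray and seat it on the stand

### The arm

A 7-joint arm with a two-finger parallel gripper is mounted at the origin on a cart in front of the work surface, level with it; the furniture and walls round the work are solid. World frame = base frame: x ahead of the robot, y to its left, z up, the work surface at z = 0. Lengths are in mm, angles in rad, forces in N, time in s.
With the tool pointing down it reaches from about 350 to 775 mm from the base axis. Payload 3.1 kg.
Tool frame: the origin (TCP) lies midway between the tips of the shut fingers; the grasp point (between the pads) lies 19 mm behind it; z points along the fingers, y is the direction in which the jaws open and shut (so a half turn about z gives the same grasp; the last joint's range is limited). The gripper opens to 85 mm and grips with 20 to 120 N. Pads are 22 mm wide; open, the fingers measure 114 mm over their backs; the gripper's body (76 mm by 85 mm) begins 54 mm behind the grasp point. The pads swing forward as they close: fully open they stand 13 mm farther back than shut.
Start: joints at [1.171, 0.311, 0.014, 1.512, -0.004, 1.319, -0.027], TCP at [192.651, -515.173, 231.304] pointing down, gripper open.
Joint ranges: [-2.7, 2.7], [-0.3, 1.91], [-1.27, 1.3], [0.12, 2.57], [-1.44, 4.58], [0.2, 2.03], [-3.05, 3.05]. Speed limits (rad/s): [2.79, 2.79, 3.14, 3.14, 3.14, 3.14, 3.14].

### API

Orientations are given as a 3x3 rotation matrix whose columns are the frame's x, y, z axes.
In Python, from bench import arm gives the robot as it stands. The module is installed in compiled form; this text tells all that it offers.
- The arm moves only by the tool drive_tool, never from a script. Its argument "plan" is a list of rows, each an object of numbers: "x", "y", "z": the shift along the tool's x, y, z in cm; "spin": the turn about the tool's z in rad; "gripper": the closure, from 0 (fully open) to 1 (shut). In form: [{"x": .., "y": .., "z": .., "spin": .., "gripper": ..}, ...]. A call has 1 to 12 rows; each row is the pose to reach, as a shift and turn from the pose commanded when the call began, along the tool's axes at that moment; what a row does not reach only later rows make up. A row lasts 1/8 s, in which the tool goes at most 62.5 mm and 10.7 degrees, less where a joint would pass 70% of its speed; a pose out of reach is approached as far as the arm can. A call with a gripper value outside its range is refused whole. The fingers move at their own pace and stop on an object; "force" is the grip in N (left out, the last holds). Time passes only in rows, so rows that repeat a pose let the fingers close. It gives the time, the measured TCP pose, the force and the opening at its end, in the units of the state.
- arm.observe(): the state, without advancing time (a new reading comes with each control period).
- arm.snapshot(name): name is "side" or "top"; returns a dict with "pixels" (420x560x3 uint8, red, green, blue), "depth" (420x560 float32, mm along the optical axis (not along the pixel's ray), 0 where there is no reading), "fx", "fy", "cx", "cy" (pixels), "R" (3x3) and "t" (3): a world point X has camera coordinates R X + t. Camera axes: x right, y down, z forward; pixel columns grow to the right and rows downward; lengths in mm; the calibration is good to about 2 mm. A picture is of the moment at which its call begins.
- arm.job_done(): hands the job in, once; it reports no verdict.
The state is a dict: "time_s": time; "joints": joint angles; "joint_velocities": joint speeds; "effort": joint torques, N m; "eef_pos": TCP position; "tcp_rot": TCP orientation; "contact_force": force on the tool from outside, world axes, zero at the start; "ft_torque": the same for the moment, N m; "width": opening from 0.0 (shut) to 1.0 (fully open).
Only numpy, scipy, OpenCV 4.12 (cv2) and the standard library are available. Lean on these libraries where they do the work, as an engineer would, in place of code of your own. Each camera call takes 0.05 s, during which the arm holds its last target. There are 200 camera calls.

### The job

The thin steel plate lies sunk between the rails of the tray, where its edges cannot be gripped: press lightly on it with the closed fingertips and slide it out through the tray's open end, until it overhangs enough to be gripped by its two long edges. Then lift it off and lay it flat along the top of the narrow stand, centred across it and with its end up against the raised stop, and let go. Press and set down gently (never more than about 2.5 kg of push), do not drop the plate, and leave everything else on the bench alone.

Things in the scene. Friction and masses are not known exactly. Their poses are not given: they have to be found in the camera images.
- plate_center (a point): plain steel plate, 110 x 50 x 5 mm, 0.15 to 0.3 kg. Point at its centre, half-way up (2.5 mm under its top). x along its 110 mm length, y across its width, z up; both ends alike. It rubs on the tray: pressing fingertips drag it only above some push (roughly 5 to 10 N), below that they slip over it. Two dark dots on top, flat
- tray: dark steel tray, deck 140 x 66 mm, on a grey foot fixed to the bench. Origin at the centre of its underside, on the bench. Its -x end is open (faces roughly towards the robot). Rails 6 mm wide and 6 mm high run along both long sides (54 mm apart inside) and across the closed +x end (inner face 64 mm from the origin). Deck surface 58 mm above the bench, rail tops 64, top of the plate lying in it 63
- tray_mouth (a point): middle of the deck's edge at the open end, on the deck surface 58 mm above the bench, 70 mm from the tray's origin; the tray's -x points out of the mouth. Below the deck there the grey foot (12 mm high) reaches 3 mm beyond the edge, else nothing. The deck sits on rubber bushings: it yields about 0.07 mm per N, 6 mm at most. More than 25 N between plate and tray is too hard
- stand: narrow stand fixed to the bench. Origin at the centre of its underside. Along its x runs a flat aluminium top 110 mm long, 34 mm wide (narrower than the plate: fingers holding the plate's edges pass on both sides), 50 mm above the bench; its foot is 130 x 90 mm, 10 mm high. At the +x end, far from the robot, a stop 34 mm wide rises 10 mm above the top. More than 25 N on it is too hard
- stand_stop (a point): foot of the stop's face, middle, on the stand's top, 50 mm above the bench, 55 mm from the stand's origin along the stand's +x; a plate that is home has its centre 55 mm from this face, over the stand's origin
- mug_1: striped mug with a handle, 80 x 114 x 89 mm, bystander; origin at its underside
- tape_1: roll of tan tape, 96 mm across, 48 mm high, bystander; origin at its underside
- rock_3: dark green-grey rock, 42 x 56 x 40 mm, bystander; origin at its underside
- rock_4: pale rock, 59 x 69 x 40 mm, bystander; origin at its underside
- petri_1: clear lidded petri dish, 63 mm across, 15 mm high, bystander; origin at its underside
- calculator: calculator, 130 x 76 x 15 mm, bystander; origin at its underside
There are look-alikes about, which are no part of the job. Of the things that look like the part that bears plate_center, the larger one is meant.

How it is judged (in metres and radians):
On the way, in this order (a step that is already met when the one before it is completed fails the run):
1. the plate lies flat on the tray's deck and overhangs the open end by 25 mm or more (x of plate_center in the frame of tray between -0.072 and -0.04 m and angle between plate_center's own z axis and vertical below 0.06 rad and z of plate_center in the frame of tray below 0.066 m and contact force between plate and tray above 0.3 N), for 0.2 s.
2. the plate is gripped and lifted clear of the tray (height (world z) of plate_center above 0.085 m and contact force between plate and tray below 0.1 N and contact force between the fingers and plate above 1 N), for 0.2 s.
At the end, for the whole second after the job is handed in: the plate lies flat (within 3 degrees) on the stand's top, its end within 5 mm of the raised stop, centred across within 6 mm, in line within 6 degrees, at rest and released (x of plate_center in the frame of stand between -0.005 and 0.003 m and y of plate_center in the frame of stand between -0.006 and 0.006 m and angle between the x axis of plate_center and the x axis of stand, either way round below 0.1 rad and angle between plate_center's own z axis and vertical below 0.05 rad and z of plate_center in the frame of stand between 0.05 and 0.055 m and linear speed of plate below 0.01 m/s and contact force between the fingers and plate below 0.05 N); the robot touches nothing.
It fails at once if the plate is pressed onto the tray with more than 25 N (contact force between plate and tray above 25 N).
It fails at once if the plate is pressed onto the stand with more than 25 N (contact force between plate and stand above 25 N).
It fails at once if the plate drops below the tops of tray and stand (height (world z) of plate_center below 0.04 m).
It fails at once if a bystander is moved by more than 15 mm (distance of any of mug_1, tape_1, rock_3, petri_1, rock_4, calculator from where it was at the start of the episode above 0.015 m).
It also fails if it takes over 64 s, if anything falls off the work surface, if the arm or the gripper's body presses on something with over 40 N, if the wrist force passes 120 N, or if a joint passes its speed limit or range.

## Working session

There is one attempt and no reset: what is moved stays moved. The work goes in short steps, Python scripts to look and compute and a tool call to move; the robot and the scene stay as the last step left them, time stands still between calls to the robot, and variables do not carry over. Pictures are saved under pics/ and viewed, about 8 in all and at most 12, crops included, and the job is handed in when it is done.

Besides the shell and the picture viewer there is one more tool, called by a JSON object that holds its "api" and its "payload", one argument or row to a line. drive_tool: Moves the arm, as the interface text tells. Its arguments: {"type":"object","properties":{"plan":{"type":"array","items":{"type":"object","properties":{"x":{"type":"number"},"y":{"type":"number"},"z":{"type":"number"},"spin":{"type":"number"},"gripper":{"type":"number"}}}},"force":{"type":"number"}},"required":["plan"]}

```bash
mkdir -p pics; cat > h.py <<'E'
import numpy as np, cv2, pickle
from bench import arm
def snap(n,save=None):
    s=arm.snapshot(n)
    if save: cv2.imwrite(f'pics/{save}.png',cv2.cvtColor(s['pixels'],cv2.COLOR_RGB2BGR)); pickle.dump(s,open(f'pics/{save}.pkl','wb'))
    return s
def load(n): return pickle.load(open(f'pics/{n}.pkl','rb'))
def ray(s,u,v,z):
    R=np.array(s['R']);t=np.array(s['t'])
    d=R.T@np.array([(u-s['cx'])/s['fx'],(v-s['cy'])/s['fy'],1]); c=-R.T@t
    return c+d*(z-c[2])/d[2]
def proj(s,X):
    p=np.array(s['R'])@np.array(X)+np.array(s['t']); return [s['fx']*p[0]/p[2]+s['cx'],s['fy']*p[1]/p[2]+s['cy']]
def cloud(s):
    v,u=np.mgrid[0:420,0:560]; d=s['depth']
    P=np.stack([(u-s['cx'])/s['fx']*d,(v-s['cy'])/s['fy']*d,d],-1)-np.array(s['t'])
    W=P@np.array(s['R']); W[d==0]=np.nan
    return W
E
python3 - <<'E'
from h import *
a=snap('top','top0');b=snap('side','side0')
for s in(a,b): print(s['fx'],-np.array(s['R']).T@s['t'],np.array(s['R'])[2])
o=arm.observe();print(o['time_s'],o['eef_pos'],np.round(o['tcp_rot'],3).tolist(),o['width'])
E
```

```text
422.6678887771575 [ 444.93512871  -22.62715216 1216.26337141] [ 0.04355412  0.01112276 -0.99898915]
398.3430000072665 [434.65313927 884.67310908 523.35387064] [ 0.06088432 -0.89269605 -0.44652756]
0.1 [ 192.43753418 -514.53928746  230.31360479] [[0.937, 0.35, -0.001], [0.35, -0.937, 0.002], [-0.0, -0.002, -1.0]] 1.0030400135307445
```

View pics/top0.png

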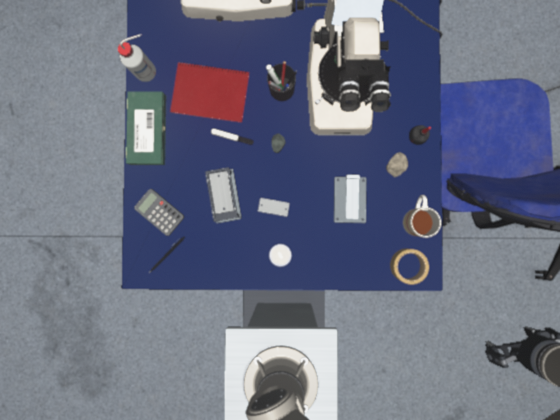

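View pics/side0.png

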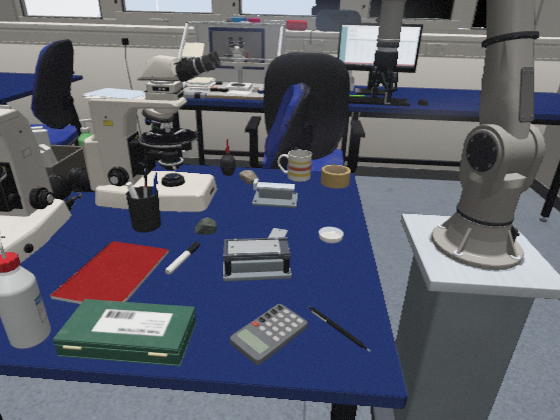

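The top view shows the tray with the plate at about (223,194), mouth towards the bottom. The stand is at (350,199) with its light top at x≈352, and the smaller decoy plate is at (273,207). In the side view the tray is at (257,257) and the stand at (275,192). Next I zoom in on both.

```bash
python3 - <<'E'
from h import *
s=load('top0'); im=cv2.cvtColor(s['pixels'],cv2.COLOR_RGB2BGR)
a=cv2.resize(im[160:230,195:255],None,fx=6,fy=6,interpolation=cv2.INTER_CUBIC)
b=cv2.resize(im[165:235,320:380],None,fx=6,fy=6,interpolation=cv2.INTER_CUBIC)
cv2.imwrite('pics/crop.png',np.hstack([a,b]))
W=cloud(s)
for (r0,r1,c0,c1) in((160,230,195,255),(165,235,320,380)):
    w=W[r0:r1,c0:c1]
    for lo,hi in((4,9),(9,16),(44,54),(54,60),(56,68),(60,72)):
        m=((w[...,2]>lo)&(w[...,2]<hi)).astype(np.uint8)
        if m.sum()<20: continue
        n,l,st,_=cv2.connectedComponentsWithStats(m); k=1+st[1:,4].argmax()
        P=w[l==k]; r=cv2.minAreaRect(P[:,:2].astype(np.float32)); print(lo,hi,len(P),np.round(r[0],1),np.round(r[1],1),round(r[2],1),np.median(P[:,2]).round(1))
E
```

```text
4 9 4 [515.1 123.7] [8.7 0.2] 1.0 7.7
9 16 128 [529.9 129.5] [134.8  23. ] 3.1 11.8
54 60 131 [472.1 151.7] [23.5 57.1] 6.8 57.1
56 68 1182 [530.4 163.6] [140.8  67. ] 10.7 62.4
60 72 936 [530.3 163.4] [140.   66.7] 10.2 63.2
4 9 52 [ 546.3 -175. ] [16.3 75. ] 87.5 7.4
9 16 533 [ 519.1 -195.3] [ 88.3 128.8] 89.7 11.1
44 54 496 [ 520.3 -196.4] [ 34.2 110.3] 89.9 50.1
54 60 16 [ 578.8 -190.5] [13.7 18.1] 18.5 57.7
56 68 44 [ 579.  -197.7] [33.6  8.8] 89.4 60.2
60 72 22 [ 578.7 -197.6] [ 8.4 33.3] 0.1 61.4
```

View pics/crop.png

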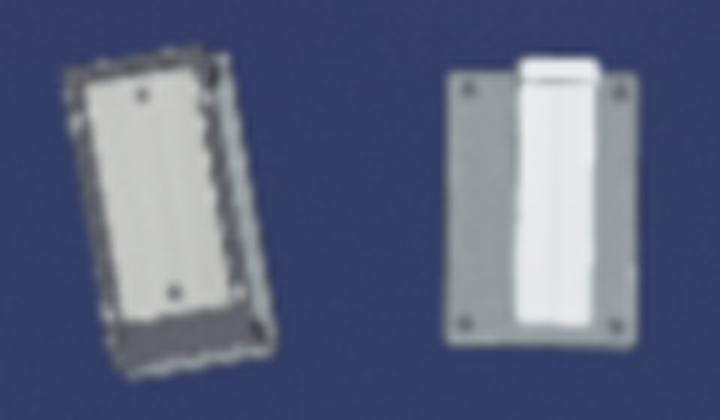

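```bash
cat >> h.py <<'E'
TR=np.array([530.3,163.5]);TY=np.radians(10.4)
ST=np.array([520.2,-196.4]);SY=np.radians(-0.2)
def fr(c,y,p): 
    c_,s_=np.cos(y),np.sin(y); return np.array([[c_,s_],[-s_,c_]])@(np.array(p)[:2]-c)
def wo(c,y,p):
    c_,s_=np.cos(y),np.sin(y); return np.array([[c_,-s_],[s_,c_]])@np.array(p)+c
def go(xy,z,yaw):
    o=arm.observe();R=np.array(o['tcp_rot']);d=R.T@(np.array([*xy,z])-o['eef_pos'])
    cy=np.arctan2(R[1,0],R[0,0]); sp=(cy-yaw+np.pi/2)%np.pi-np.pi/2
    print('pos',np.round(o['eef_pos'],1),'yaw',round(np.degrees(cy),2),'t',o['time_s'],'F',np.round(o['contact_force'],1),'w',round(o['width'],3)); print('shift cm',np.round(d/10,2),'spin',round(sp,4))
def plate(s,c0,y0,z=63,lim=(100,40)):
    # bright low-saturation plate blob + dots near frame c0
    hsv=cv2.cvtColor(s['pixels'],cv2.COLOR_RGB2HSV); m=((hsv[...,1]<40)&(hsv[...,2]>150)).astype(np.uint8)
    n,l,st,ce=cv2.connectedComponentsWithStats(m)
    for k in range(1,n):
        if not 150<st[k,4]<3000: continue
        P=ray(s,*ce[k],z); q=fr(c0,y0,P)
        if abs(q[0])<lim[0] and abs(q[1])<lim[1]:
            vv,uu=np.where(l==k); pts=np.array([ray(s,u,v,z)[:2] for u,v in zip(uu,vv)],np.float32)
            r=cv2.minAreaRect(pts); print('plate',np.round(P[:2],1),'infr',np.round(q,1),np.round(fr(c0,y0,r[0]),1),np.round(r[1],1),round(r[2],1))
E
python3 - <<'E'
from h import *
s=load('top0'); plate(s,TR,TY); b=load('side0'); plate(b,TR,TY)
for d in((142,95),(174,292)):
    P=ray(s,195+(d[0]+.5)/6-.5,160+(d[1]+.5)/6-.5,63);print(np.round(P,1),fr(TR,TY,P).round(1))
print(fr(TR,TY,(530,163)))
E
```

```text
plate [535.3 163.9] infr [ 5.  -0.5] [ 4.6 -2.3] [110.6  55.8] 11.1
plate [536.8 165.3] infr [6.7 0.6] [6. 2.] [110.6  54.4] 8.8
[580.7 171.8  63. ] [51.1 -0.9]
[490.6 156.3  63. ] [-40.4   0.1]
[-0.38533101 -0.43762999]
```

```bash
python3 - <<'E'
from h import *
go(wo(TR,TY,(28,0)),110,TY)
E
```

```text
pos [ 192.4 -514.5  230.3] yaw 20.51 t 0.1 F [-0.3  0.  -0. ] w 1.003
shift cm [ 58.16 -51.15  12.14] spin 0.1764
```

{"api": "drive_tool", "payload": {
  "plan": [
    {"x": 29,"y": -25.5,"z": 0,"spin": 0.176,"gripper": 1},
    {"x": 29,"y": -25.5,"z": 0,"spin": 0.176,"gripper": 1},
    {"x": 29,"y": -25.5,"z": 0,"spin": 0.176,"gripper": 1},
    {"x": 29,"y": -25.5,"z": 0,"spin": 0.176,"gripper": 1},
    {"x": 29,"y": -25.5,"z": 0,"spin": 0.176,"gripper": 1},
    {"x": 29,"y": -25.5,"z": 0,"spin": 0.176,"gripper": 1},
    {"x": 58.2,"y": -51.2,"z": 0,"spin": 0.176,"gripper": 1},
    {"x": 58.2,"y": -51.2,"z": 0,"spin": 0.176,"gripper": 1},
    {"x": 58.2,"y": -51.2,"z": 0,"spin": 0.176,"gripper": 1},
    {"x": 58.2,"y": -51.2,"z": 0,"spin": 0.176,"gripper": 1},
    {"x": 58.2,"y": -51.2,"z": 0,"spin": 0.176,"gripper": 1},
    {"x": 58.2,"y": -51.2,"z": 0,"spin": 0.176,"gripper": 1}
  ]
}}

```text
time_s: 1.6
eef_pos: [547.3, 147.3, 230.8]
tcp_rot: [[0.984, 0.18, -0.0], [0.18, -0.984, -0.001], [-0.001, 0.001, -1.0]]
contact_force: [1.3, -1.0, 0.2]
width: -0.001
```

```bash
python3 - <<'E'
from h import *
go(wo(TR,TY,(28,0)),75,TY)
E
```

```text
pos [547.3 147.3 230.8] yaw 10.37 t 1.6 F [ 1.3 -1.   0.2] w -0.001
shift cm [ 1.43 -1.91 15.58] spin -0.0006
```

{"api": "drive_tool", "payload": {
  "plan": [
    {"x": 0,"y": 0,"z": 5},
    {"x": 0,"y": 0,"z": 10},
    {"x": 0,"y": 0,"z": 13},
    {"x": 0,"y": 0,"z": 13},
    {"x": 0,"y": 0,"z": 13}
  ]
}}

```text
$.plan[0]: bad value
```

```bash
python3 - <<'E'
from h import *
go(wo(TR,TY,(28,0)),70,TY)
E
```

```text
pos [547.3 147.3 230.8] yaw 10.37 t 1.6 F [ 1.3 -1.   0.2] w -0.001
shift cm [ 1.43 -1.91 16.08] spin -0.0006
```

Rows need all of their fields.

{"api": "drive_tool", "payload": {
  "plan": [
    {"x": 0,"y": 0,"z": 5,"spin": 0,"gripper": 1},
    {"x": 0,"y": 0,"z": 10,"spin": 0,"gripper": 1},
    {"x": 0,"y": 0,"z": 13,"spin": 0,"gripper": 1},
    {"x": 0,"y": 0,"z": 13,"spin": 0,"gripper": 1},
    {"x": 0,"y": 0,"z": 13,"spin": 0,"gripper": 1}
  ]
}}

```text
time_s: 2.22
eef_pos: [547.5, 146.5, 102.5]
tcp_rot: [[0.984, 0.181, 0.002], [0.181, -0.984, 0.001], [0.002, -0.0, -1.0]]
contact_force: [-0.1, 0.7, 0.1]
width: 0.002
```

```bash
python3 - <<'E'
from h import *
go(wo(TR,TY,(28,0)),70,TY)
E
```

```text
pos [547.5 146.5 102.5] yaw 10.42 t 2.225 F [-0.1  0.7  0.1] w 0.002
shift cm [ 1.41 -1.98  3.26] spin 0.0003
```

{"api": "drive_tool", "payload": {
  "plan": [
    {"x": 1.4,"y": -2.0,"z": 1.5,"spin": 0,"gripper": 1},
    {"x": 1.4,"y": -2.0,"z": 3.2,"spin": 0,"gripper": 1},
    {"x": 1.4,"y": -2.0,"z": 3.3,"spin": 0,"gripper": 1},
    {"x": 1.4,"y": -2.0,"z": 3.3,"spin": 0,"gripper": 1}
  ]
}}

```text
time_s: 2.72
eef_pos: [556.9, 167.2, 68.6]
tcp_rot: [[0.984, 0.18, 0.0], [0.18, -0.984, -0.001], [0.0, 0.001, -1.0]]
contact_force: [0.2, -0.1, 0.3]
width: -0.007
```

```bash
python3 - <<'E'
from h import *
go(wo(TR,TY,(28,0)),63,TY)
b=snap('side','side1'); im=cv2.cvtColor(b['pixels'],cv2.COLOR_RGB2BGR)
cv2.imwrite('pics/c1.png',cv2.resize(im[180:300,180:340],None,fx=5,fy=5,interpolation=cv2.INTER_CUBIC))
E
```

```text
pos [556.9 167.2  68.6] yaw 10.35 t 2.725 F [ 0.2 -0.1  0.3] w -0.007
shift cm [ 0.12 -0.12  0.56] spin -0.0008
```

View pics/c1.png

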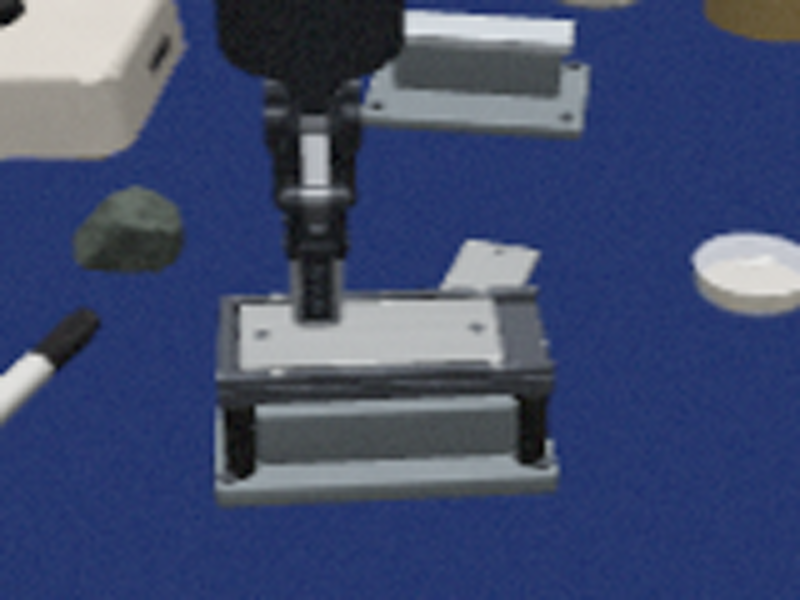

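The fingertips hover over the plate at (320,322) in the crop, clear of the rails. Now I lower them gently.

{"api": "drive_tool", "payload": {
  "plan": [
    {"x": 0.1,"y": -0.05,"z": 0.25,"spin": 0,"gripper": 1},
    {"x": 0.1,"y": -0.05,"z": 0.45,"spin": 0,"gripper": 1},
    {"x": 0.1,"y": -0.05,"z": 0.55,"spin": 0,"gripper": 1},
    {"x": 0.1,"y": -0.05,"z": 0.6,"spin": 0,"gripper": 1},
    {"x": 0.1,"y": -0.05,"z": 0.6,"spin": 0,"gripper": 1}
  ]
}}

```text
time_s: 3.4
eef_pos: [557.6, 168.8, 62.6]
tcp_rot: [[0.984, 0.181, -0.0], [0.181, -0.984, -0.0], [-0.0, 0.0, -1.0]]
contact_force: [-1.4, -0.8, 4.0]
width: -0.002
```

{"api": "drive_tool", "payload": {
  "plan": [
    {"x": 0,"y": 0,"z": 0.05,"spin": 0,"gripper": 1},
    {"x": 0,"y": 0,"z": 0.08,"spin": 0,"gripper": 1},
    {"x": 0,"y": 0,"z": 0.08,"spin": 0,"gripper": 1}
  ]
}}

```text
time_s: 3.78
eef_pos: [557.6, 168.8, 62.4]
tcp_rot: [[0.984, 0.181, 0.0], [0.181, -0.984, -0.001], [0.0, 0.001, -1.0]]
contact_force: [-3.5, -0.7, 7.2]
width: -0.003
```

{"api": "drive_tool", "payload": {
  "plan": [
    {"x": 0,"y": 0,"z": 0.08,"spin": 0,"gripper": 1},
    {"x": 0,"y": 0,"z": 0.14,"spin": 0,"gripper": 1},
    {"x": 0,"y": 0,"z": 0.14,"spin": 0,"gripper": 1}
  ]
}}

```text
time_s: 4.15
eef_pos: [557.6, 168.8, 62.0]
tcp_rot: [[0.984, 0.181, 0.0], [0.181, -0.984, -0.001], [0.0, 0.001, -1.0]]
contact_force: [-4.6, -2.9, 11.1]
width: -0.001
```

{"api": "drive_tool", "payload": {
  "plan": [
    {"x": -0.3,"y": 0,"z": 0.03,"spin": 0,"gripper": 1},
    {"x": -0.7,"y": 0,"z": 0.03,"spin": 0,"gripper": 1},
    {"x": -1.1,"y": 0,"z": 0.03,"spin": 0,"gripper": 1},
    {"x": -1.5,"y": 0,"z": 0.03,"spin": 0,"gripper": 1},
    {"x": -1.5,"y": 0,"z": 0.03,"spin": 0,"gripper": 1}
  ]
}}

```text
time_s: 4.78
eef_pos: [547.3, 167.6, 62.4]
tcp_rot: [[0.984, 0.181, 0.01], [0.18, -0.984, 0.003], [0.01, -0.001, -1.0]]
contact_force: [2.9, 0.9, 5.6]
width: -0.0
```

```bash
python3 - <<'E'
from h import *
s=snap('side','side2'); im=cv2.cvtColor(s['pixels'],cv2.COLOR_RGB2BGR)
cv2.imwrite('pics/c2.png',cv2.resize(im[220:290,200:330],None,fx=5,fy=5,interpolation=cv2.INTER_CUBIC))
plate(s,TR,TY); o=arm.observe(); print(fr(TR,TY,o['eef_pos']),o['contact_force'])
E
```

```text
plate [535.  166.9] infr [5.2 2.5] [6.2 2.2] [110.2  53.9] 8.8
[17.3782895   0.95653345] [3.2222782  0.66938956 7.06829485]
```

View pics/c2.png

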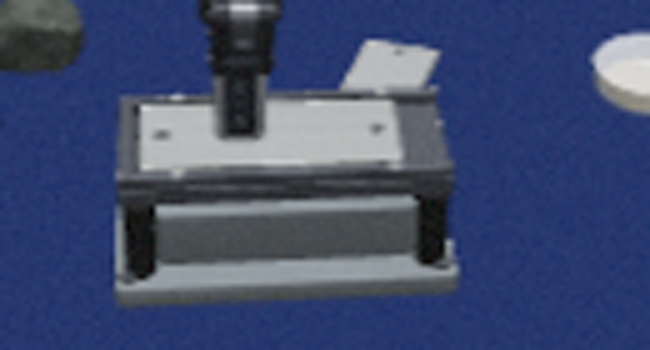

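The plate did not move; the tips slipped over it at about 6 N. I'll press harder.

{"api": "drive_tool", "payload": {
  "plan": [
    {"x": 0,"y": 0,"z": 0.1,"spin": 0,"gripper": 1},
    {"x": 0,"y": 0,"z": 0.18,"spin": 0,"gripper": 1},
    {"x": 0,"y": 0,"z": 0.18,"spin": 0,"gripper": 1}
  ]
}}

```text
time_s: 5.2
eef_pos: [547.3, 167.6, 61.9]
tcp_rot: [[0.984, 0.18, 0.01], [0.18, -0.984, 0.003], [0.01, -0.001, -1.0]]
contact_force: [0.6, -1.0, 13.7]
width: -0.0
```

{"api": "drive_tool", "payload": {
  "plan": [
    {"x": -0.3,"y": 0,"z": 0.0,"spin": 0,"gripper": 1},
    {"x": -0.7,"y": 0,"z": 0.0,"spin": 0,"gripper": 1},
    {"x": -1.0,"y": 0,"z": 0.0,"spin": 0,"gripper": 1}
  ]
}}

```text
time_s: 5.58
eef_pos: [540.5, 166.7, 62.2]
tcp_rot: [[0.983, 0.18, 0.016], [0.18, -0.984, 0.005], [0.017, -0.002, -1.0]]
contact_force: [6.1, 1.2, 8.5]
width: -0.003
```

```bash
python3 - <<'E'
from h import *
s=snap('side','side3')
plate(s,TR,TY); o=arm.observe(); print(fr(TR,TY,o['eef_pos']),o['contact_force'])
E
```

```text
plate [528.5 166.4] infr [-1.3  3.2] [-0.6  2.6] [110.1  53.5] 8.8
[10.14471838  1.29375236] [5.40613025 0.01497206 9.16488848]
```

The plate moves with the tips now. I continue the slide.

{"api": "drive_tool", "payload": {
  "plan": [
    {"x": -0.4,"y": 0,"z": 0.08,"spin": 0,"gripper": 1},
    {"x": -0.8,"y": 0,"z": 0.08,"spin": 0,"gripper": 1},
    {"x": -1.2,"y": 0,"z": 0.08,"spin": 0,"gripper": 1},
    {"x": -1.6,"y": 0,"z": 0.08,"spin": 0,"gripper": 1},
    {"x": -2.0,"y": 0,"z": 0.08,"spin": 0,"gripper": 1},
    {"x": -2.0,"y": 0,"z": 0.08,"spin": 0,"gripper": 1}
  ]
}}

```text
time_s: 6.38
eef_pos: [521.5, 163.6, 62.1]
tcp_rot: [[0.983, 0.18, 0.018], [0.18, -0.984, 0.006], [0.019, -0.003, -1.0]]
contact_force: [5.7, 1.1, 11.7]
width: 0.001
```

```bash
python3 - <<'E'
from h import *
s=snap('side','side4')
plate(s,TR,TY); o=arm.observe(); print(fr(TR,TY,o['eef_pos']),o['contact_force'])
E
```

```text
plate [509.  163.5] infr [-21.    3.9] [-19.8   2.9] [111.7  51.8] 6.5
[-8.64119719  1.64677351] [ 5.63392127  1.50538895 11.75161651]
```

{"api": "drive_tool", "payload": {
  "plan": [
    {"x": -0.4,"y": 0,"z": 0.0,"spin": 0,"gripper": 1},
    {"x": -0.8,"y": 0,"z": 0.0,"spin": 0,"gripper": 1},
    {"x": -1.2,"y": 0,"z": 0.0,"spin": 0,"gripper": 1},
    {"x": -1.6,"y": 0,"z": 0.0,"spin": 0,"gripper": 1},
    {"x": -2.0,"y": 0,"z": 0.0,"spin": 0,"gripper": 1},
    {"x": -2.4,"y": 0,"z": 0.0,"spin": 0,"gripper": 1},
    {"x": -2.8,"y": 0,"z": 0.0,"spin": 0,"gripper": 1},
    {"x": -3.0,"y": 0,"z": 0.0,"spin": 0,"gripper": 1}
  ]
}}

```text
time_s: 7.42
eef_pos: [492.9, 158.5, 62.1]
tcp_rot: [[0.983, 0.181, 0.019], [0.181, -0.984, 0.007], [0.02, -0.003, -1.0]]
contact_force: [7.2, 2.1, 10.8]
width: 0.0
```

```bash
python3 - <<'E'
from h import *
s=snap('side','side5');plate(s,TR,TY); s=snap('top','top5');plate(s,TR,TY);o=arm.observe(); print(fr(TR,TY,o['eef_pos']),o['contact_force'])
E
```

```text
plate [480.3 158.9] infr [-50.    4.5] [-49.    3.8] [109.5  53.9] 9.7
[-37.98327194   1.81812938] [ 6.16560176  1.74960748 11.15173273]
```

{"api": "drive_tool", "payload": {
  "plan": [
    {"x": -0.4,"y": 0,"z": 0.0,"spin": 0,"gripper": 1},
    {"x": -0.8,"y": 0,"z": 0.0,"spin": 0,"gripper": 1},
    {"x": -1.2,"y": 0,"z": 0.0,"spin": 0,"gripper": 1},
    {"x": -1.3,"y": 0,"z": 0.0,"spin": 0,"gripper": 1},
    {"x": -1.3,"y": 0,"z": 0.0,"spin": 0,"gripper": 1}
  ]
}}

```text
time_s: 8.15
eef_pos: [480.1, 156.2, 62.0]
tcp_rot: [[0.983, 0.181, 0.019], [0.181, -0.984, 0.007], [0.02, -0.003, -1.0]]
contact_force: [7.3, 0.4, 12.7]
width: 0.001
```

```bash
python3 - <<'E'
from h import *
s=snap('side','side6');plate(s,TR,TY); o=arm.observe(); print(fr(TR,TY,o['eef_pos']),o['contact_force'])
E
```

```text
plate [468.1 156.5] infr [-62.5   4.3] [-61.9   3.9] [110.3  53.9] 9.7
[-50.68862616   1.86374076] [ 7.55956902  0.63515174 11.49907445]
```

{"api": "drive_tool", "payload": {
  "plan": [
    {"x": 0.3,"y": 0,"z": -0.4,"spin": 0,"gripper": 1},
    {"x": 0.3,"y": 0,"z": -2,"spin": 0,"gripper": 1},
    {"x": 0.3,"y": 0,"z": -6,"spin": 0,"gripper": 1},
    {"x": 4,"y": -4,"z": -9,"spin": 0,"gripper": 0.6},
    {"x": 9,"y": -9,"z": -9,"spin": 0,"gripper": 0},
    {"x": 13,"y": -12,"z": -9,"spin": 0,"gripper": 0},
    {"x": 13,"y": -12,"z": -9,"spin": 0,"gripper": 0},
    {"x": 13,"y": -12,"z": -9,"spin": 0,"gripper": 0}
  ]
}}

```text
time_s: 9.2
eef_pos: [576.1, 293.9, 146.4]
tcp_rot: [[0.983, 0.181, -0.003], [0.181, -0.983, -0.002], [-0.003, 0.001, -1.0]]
contact_force: [0.3, -0.8, -0.3]
width: 1.001
```

```bash
python3 - <<'E'
from h import *
s=snap('top','top7');plate(s,TR,TY);im=cv2.cvtColor(s['pixels'],cv2.COLOR_RGB2BGR)
cv2.imwrite('pics/c7.png',cv2.resize(im[150:240,180:280],None,fx=6,fy=6,interpolation=cv2.INTER_CUBIC))
s=snap('side','side7');plate(s,TR,TY); go(wo(TR,TY,(-86,0)),130,TY)
E
```

```text
plate [468.  152.8] infr [-63.2   0.7] [-63.5  -1.8] [112.2  57.1] 9.1
plate [469.5 153.8] infr [-61.6   1.5] [-61.7   3.1] [110.3  54.9] 10.9
pos [576.6 292.9 147.4] yaw 10.37 t 9.3 F [-0.2 -0.2  0.7] w 1.001
shift cm [-15.48  11.9    1.77] spin -0.0006
```

View pics/c7.png

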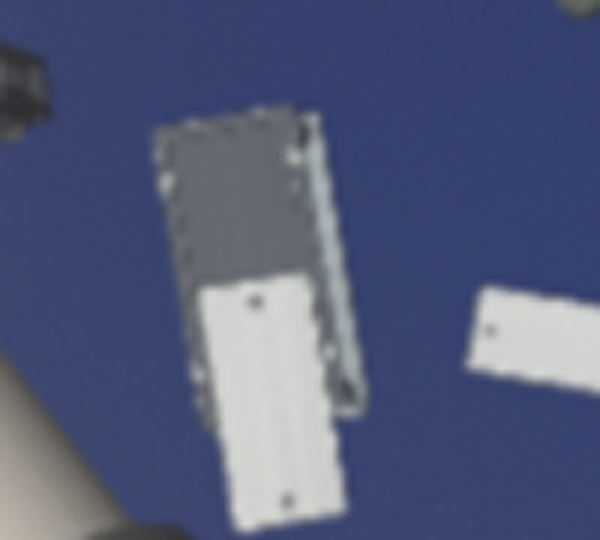

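The plate overhangs squarely, with dots at (257,302) and (289,500) in the crop. Its centre is at tray x ≈ -62.5. Next I go over the overhang with the gripper open.

```bash
python3 - <<'E'
from h import *
s=load('top7')
D=[ray(s,180+(u+.5)/6-.5,150+(v+.5)/6-.5,63) for u,v in((257,302),(289,500))]
c=(D[0]+D[1])/2;print(c.round(1),fr(TR,TY,c).round(1),np.degrees(np.arctan2(*(D[0]-D[1])[1::-1])))
go(wo(TR,TY,(-87,0.5)),110,np.radians(10.1))
E
```

```text
[468.3 152.   63. ] [-63.   -0.1] 9.720990439498037
pos [576.6 292.9 147.4] yaw 10.37 t 9.3 F [-0.2 -0.2  0.7] w 1.001
shift cm [-15.58  11.85   3.77] spin 0.0047
```

{"api": "drive_tool", "payload": {
  "plan": [
    {"x": -5,"y": 4,"z": 0,"spin": 0.007,"gripper": 0},
    {"x": -10,"y": 8,"z": 0,"spin": 0.007,"gripper": 0},
    {"x": -15.6,"y": 11.9,"z": 0,"spin": 0.007,"gripper": 0},
    {"x": -15.6,"y": 11.9,"z": 2,"spin": 0.007,"gripper": 0},
    {"x": -15.6,"y": 11.9,"z": 3.7,"spin": 0.007,"gripper": 0},
    {"x": -15.6,"y": 11.9,"z": 3.7,"spin": 0.007,"gripper": 0}
  ]
}}

```text
time_s: 10.05
eef_pos: [443.7, 147.3, 109.8]
tcp_rot: [[0.985, 0.172, -0.002], [0.172, -0.985, -0.002], [-0.002, 0.002, -1.0]]
contact_force: [0.2, -0.2, 0.7]
width: 1.002
```

```bash
python3 - <<'E'
from h import *
go(wo(TR,TY,(-87,0.5)),38,np.radians(10.0))
E
```

```text
pos [443.7 147.3 109.8] yaw 9.92 t 10.05 F [ 0.2 -0.2  0.7] w 1.002
shift cm [ 0.13 -0.09  7.18] spin -0.0014
```

{"api": "drive_tool", "payload": {
  "plan": [
    {"x": 0.1,"y": -0.05,"z": 3,"spin": 0,"gripper": 0},
    {"x": 0.1,"y": -0.05,"z": 5,"spin": 0,"gripper": 0},
    {"x": 0.1,"y": -0.05,"z": 6.5,"spin": 0,"gripper": 0},
    {"x": 0.1,"y": -0.05,"z": 7.2,"spin": 0,"gripper": 0},
    {"x": 0.1,"y": -0.05,"z": 7.2,"spin": 0,"gripper": 0}
  ]
}}

```text
time_s: 10.68
eef_pos: [446.3, 150.0, 38.3]
tcp_rot: [[0.985, 0.174, -0.0], [0.174, -0.985, -0.0], [-0.0, 0.0, -1.0]]
contact_force: [-0.2, 0.5, 0.0]
width: 1.003
```

```bash
python3 - <<'E'
from h import *
go(wo(TR,TY,(-87,0.5)),38,np.radians(10.0))
s=snap('side','side8');im=cv2.cvtColor(s['pixels'],cv2.COLOR_RGB2BGR)
cv2.imwrite('pics/c8.png',cv2.resize(im[200:300,220:360],None,fx=5,fy=5,interpolation=cv2.INTER_CUBIC))
E
```

```text
pos [446.3 150.   38.3] yaw 10.02 t 10.675 F [-0.2  0.5  0. ] w 1.003
shift cm [-0.19  0.14  0.03] spin 0.0003
```

View pics/c8.png

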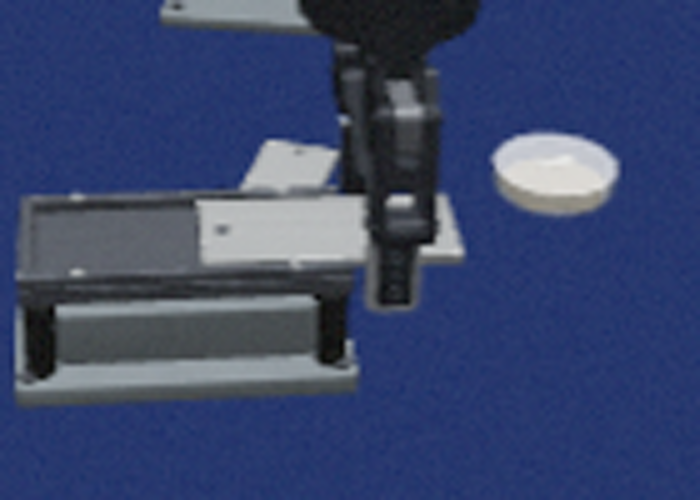

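The fingers straddle the overhang, with the near finger at x 365–420 and the deck edge at x 357. I close on it.

{"api": "drive_tool", "payload": {
  "plan": [
    {"x": -0.1,"y": 0.1,"z": 0,"spin": 0,"gripper": 0.2},
    {"x": -0.1,"y": 0.1,"z": 0,"spin": 0,"gripper": 0.3},
    {"x": -0.1,"y": 0.1,"z": 0,"spin": 0,"gripper": 0.38},
    {"x": -0.1,"y": 0.1,"z": 0,"spin": 0,"gripper": 0.45},
    {"x": -0.1,"y": 0.1,"z": 0,"spin": 0,"gripper": 0.6},
    {"x": -0.1,"y": 0.1,"z": 0,"spin": 0,"gripper": 0.6}
  ],
  "force": 25
}}

```text
time_s: 11.48
eef_pos: [445.6, 148.9, 38.4]
tcp_rot: [[0.985, 0.174, 0.0], [0.174, -0.985, 0.0], [0.0, 0.0, -1.0]]
contact_force: [-0.7, -0.8, 2.9]
width: 0.579
```

{"api": "drive_tool", "payload": {
  "plan": [
    {"x": -0.1,"y": 0.1,"z": 0,"spin": 0,"gripper": 1},
    {"x": -0.1,"y": 0.1,"z": 0,"spin": 0,"gripper": 1},
    {"x": -0.1,"y": 0.1,"z": -0.3,"spin": 0,"gripper": 1},
    {"x": -0.1,"y": 0.1,"z": -1,"spin": 0,"gripper": 1},
    {"x": -0.1,"y": 0.1,"z": -2,"spin": 0,"gripper": 1},
    {"x": -0.1,"y": 0.1,"z": -4,"spin": 0,"gripper": 1},
    {"x": -0.1,"y": 0.1,"z": -6,"spin": 0,"gripper": 1},
    {"x": -0.1,"y": 0.1,"z": -6,"spin": 0,"gripper": 1},
    {"x": -0.1,"y": 0.1,"z": -6,"spin": 0,"gripper": 1}
  ],
  "force": 80
}}

```text
time_s: 12.6
eef_pos: [444.0, 147.1, 97.7]
tcp_rot: [[0.985, 0.174, -0.001], [0.174, -0.985, -0.001], [-0.001, 0.001, -1.0]]
contact_force: [0.4, 0.4, -3.1]
width: 0.562
```

```bash
python3 - <<'E'
from h import *
go(ST,110,SY)
s=snap('side','side9');im=cv2.cvtColor(s['pixels'],cv2.COLOR_RGB2BGR)
cv2.imwrite('pics/c9.png',cv2.resize(im[160:300,200:380],None,fx=4,fy=4,interpolation=cv2.INTER_CUBIC))
E
```

```text
pos [444.  147.1  97.7] yaw 10.0 t 12.6 F [ 0.4  0.4 -3.1] w 0.562
shift cm [ 1.54 35.15 -1.21] spin 0.178
```

View pics/c9.png

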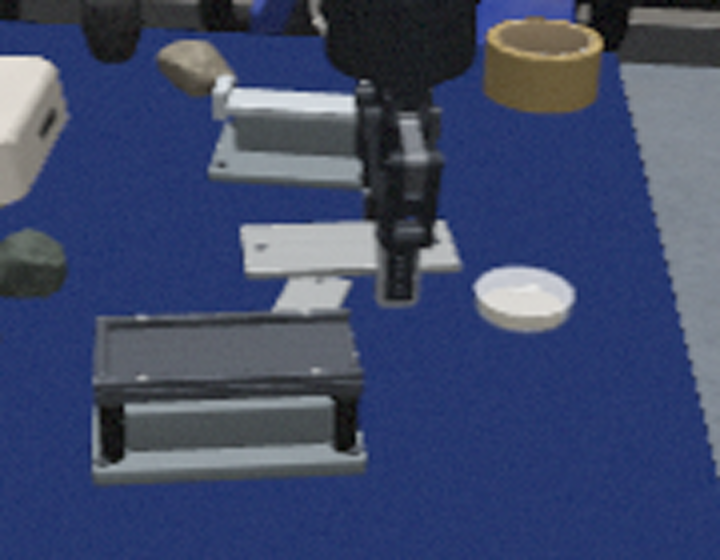

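The plate is held level and clear of the tray. I carry it over the stand, 15 mm short of home for now.

```bash
python3 - <<'E'
from h import *
print(fr(TR,TY,(445.6,148.9)))
go(wo(ST,SY,(-24-10,0)),90,SY)
E
```

```text
[-85.9440831    0.92982813]
pos [443.8 147.   97.4] yaw 10.0 t 12.65 F [-0.7 -0.1 -2.8] w 0.56
shift cm [-1.78 34.54  0.76] spin 0.178
```

{"api": "drive_tool", "payload": {
  "plan": [
    {"x": 0,"y": 2,"z": 0,"spin": 0.02,"gripper": 1},
    {"x": 0,"y": 6,"z": 0,"spin": 0.05,"gripper": 1},
    {"x": -0.5,"y": 10,"z": 0,"spin": 0.08,"gripper": 1},
    {"x": -0.8,"y": 14,"z": 0,"spin": 0.11,"gripper": 1},
    {"x": -1,"y": 18,"z": 0,"spin": 0.14,"gripper": 1},
    {"x": -1.2,"y": 22,"z": 0,"spin": 0.17,"gripper": 1},
    {"x": -1.5,"y": 26,"z": 0,"spin": 0.178,"gripper": 1},
    {"x": -1.8,"y": 30,"z": 0,"spin": 0.178,"gripper": 1},
    {"x": -1.8,"y": 33,"z": 0,"spin": 0.178,"gripper": 1},
    {"x": -1.8,"y": 34.5,"z": 0.5,"spin": 0.178,"gripper": 1},
    {"x": -1.8,"y": 34.5,"z": 0.7,"spin": 0.178,"gripper": 1},
    {"x": -1.8,"y": 34.5,"z": 0.7,"spin": 0.178,"gripper": 1}
  ]
}}

```text
time_s: 14.15
eef_pos: [486.3, -193.2, 90.5]
tcp_rot: [[1.0, -0.001, -0.002], [-0.001, -1.0, 0.002], [-0.002, -0.002, -1.0]]
contact_force: [0.6, 0.0, -2.2]
width: 0.56
```

```bash
python3 - <<'E'
from h import *
go(wo(ST,SY,(-34,0)),56,SY)
s=snap('top','topA');im=cv2.cvtColor(s['pixels'],cv2.COLOR_RGB2BGR)
t=snap('side','sideA');jm=cv2.cvtColor(t['pixels'],cv2.COLOR_RGB2BGR)
a=cv2.resize(im[155:245,310:390],None,fx=5,fy=5,interpolation=cv2.INTER_CUBIC)
b=cv2.resize(jm[140:230,225:305],None,fx=5,fy=5,interpolation=cv2.INTER_CUBIC)
cv2.imwrite('pics/cA.png',np.hstack([a,b]))
E
```

```text
pos [ 486.3 -193.2   90.5] yaw -0.06 t 14.15 F [ 0.6  0.  -2.2] w 0.56
shift cm [-0.01  0.32  3.45] spin 0.0025
```

View pics/cA.png

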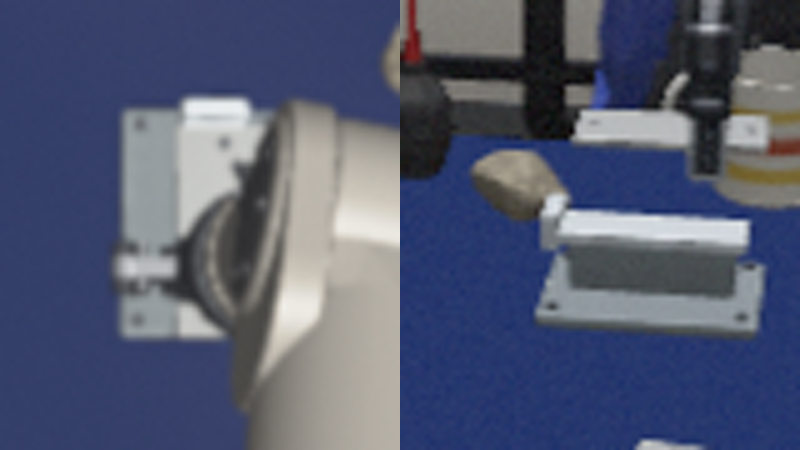

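```bash
python3 - <<'E'
from h import *
s=load('topA');t=load('sideA')
T=lambda u,v,z:ray(s,310+(u+.5)/5-.5,155+(v+.5)/5-.5,z).round(1)
S=lambda u,v,z:ray(t,225+(u-400+.5)/5-.5,140+(v+.5)/5-.5,z).round(1)
for z in(112,115,118): print('dot',T(223,143,z),'left edge',T(178,143,z),'side front/rear near top edge',S(574,138,z),S(768,146,z),'dots',S(594,122,z),S(752,130,z))
print('stand near edge',S(558,240,50),S(748,246,50),'far stop corner',S(565,212,50))
E
```

```text
dot [ 555.2 -193.   112. ] left edge [ 555.2 -169.5  112. ] side front/rear near top edge [ 565.4 -175.9  112. ] [ 454.5 -178.2  112. ] dots [ 557.  -203.2  112. ] [ 464.7 -202.6  112. ]
dot [ 554.9 -192.6  115. ] left edge [ 554.9 -169.1  115. ] side front/rear near top edge [ 564.4 -168.2  115. ] [ 454.4 -170.5  115. ] dots [ 556.1 -195.2  115. ] [ 464.4 -194.6  115. ]
dot [ 554.6 -192.1  118. ] left edge [ 554.6 -168.7  118. ] side front/rear near top edge [ 563.5 -160.5  118. ] [ 454.2 -162.7  118. ] dots [ 555.2 -187.3  118. ] [ 464.2 -186.7  118. ]
stand near edge [ 574.1 -170.9   50. ] [ 463.4 -176.4   50. ] far stop corner [ 575.3 -212.5   50. ]
```

Both views agree: the plate centre is 23 mm ahead of the TCP, at (509.5,-193). The stand origin is (520.2,-196.4). I lower it about 6 mm short of the stop.

{"api": "drive_tool", "payload": {
  "plan": [
    {"x": 0.5,"y": 0.3,"z": 0.5,"spin": 0.002,"gripper": 1},
    {"x": 0.5,"y": 0.3,"z": 2,"spin": 0.002,"gripper": 1},
    {"x": 0.5,"y": 0.3,"z": 3.5,"spin": 0.002,"gripper": 1},
    {"x": 0.5,"y": 0.3,"z": 4.5,"spin": 0.002,"gripper": 1},
    {"x": 0.5,"y": 0.3,"z": 5.2,"spin": 0.002,"gripper": 1},
    {"x": 0.5,"y": 0.3,"z": 5.5,"spin": 0.002,"gripper": 1},
    {"x": 0.5,"y": 0.3,"z": 5.5,"spin": 0.002,"gripper": 1}
  ]
}}

```text
time_s: 15.12
eef_pos: [492.0, -198.3, 36.2]
tcp_rot: [[1.0, -0.005, 0.0], [-0.005, -1.0, -0.0], [0.0, 0.0, -1.0]]
contact_force: [0.4, -0.0, -2.0]
width: 0.561
```

```bash
python3 - <<'E'
from h import *
go(wo(ST,SY,(-24.5,0)),31,SY)
t=snap('side','sideB');jm=cv2.cvtColor(t['pixels'],cv2.COLOR_RGB2BGR)
cv2.imwrite('pics/cB.png',cv2.resize(jm[160:220,230:310],None,fx=8,fy=8,interpolation=cv2.INTER_CUBIC))
E
```

```text
pos [ 492.  -198.3   36.2] yaw -0.29 t 15.125 F [ 0.4 -0.  -2. ] w 0.561
shift cm [ 0.37 -0.2   0.52] spin -0.0016
```

View pics/cB.png

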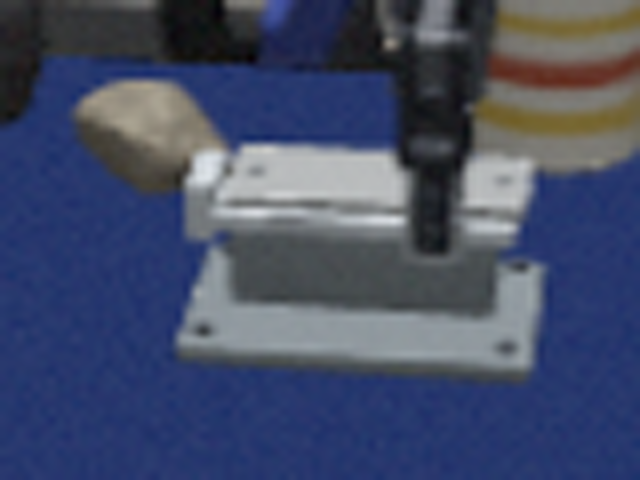

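The plate sits just above the stand top, behind the stop at x≈215 in the crop. I correct y and creep forward and down.

{"api": "drive_tool", "payload": {
  "plan": [
    {"x": 0,"y": -0.2,"z": 0.2,"spin": 0,"gripper": 1},
    {"x": 0.1,"y": -0.2,"z": 0.35,"spin": 0,"gripper": 1},
    {"x": 0.25,"y": -0.2,"z": 0.4,"spin": 0,"gripper": 1},
    {"x": 0.3,"y": -0.2,"z": 0.4,"spin": 0,"gripper": 1},
    {"x": 0.3,"y": -0.2,"z": 0.4,"spin": 0,"gripper": 1}
  ]
}}

```text
time_s: 15.8
eef_pos: [495.0, -196.3, 32.2]
tcp_rot: [[1.0, -0.005, 0.0], [-0.005, -1.0, -0.0], [0.0, 0.0, -1.0]]
contact_force: [0.3, -0.2, -2.7]
width: 0.557
```

{"api": "drive_tool", "payload": {
  "plan": [
    {"x": 0.1,"y": 0,"z": 0.05,"spin": 0,"gripper": 1},
    {"x": 0.1,"y": 0,"z": 0.1,"spin": 0,"gripper": 1},
    {"x": 0.1,"y": 0,"z": 0.15,"spin": 0,"gripper": 1},
    {"x": 0.1,"y": 0,"z": 0.15,"spin": 0,"gripper": 1}
  ]
}}

```text
time_s: 16.3
eef_pos: [496.1, -196.3, 31.5]
tcp_rot: [[1.0, -0.005, 0.0], [-0.005, -1.0, -0.0], [0.0, 0.0, -1.0]]
contact_force: [-2.1, 0.4, 6.2]
width: 0.562
```

The plate is in contact with the stand. I ease off a little, open, and check.

{"api": "drive_tool", "payload": {
  "plan": [
    {"x": 0,"y": 0,"z": -0.06,"spin": 0,"gripper": 1},
    {"x": 0,"y": 0,"z": -0.06,"spin": 0,"gripper": 1},
    {"x": 0,"y": 0,"z": -0.06,"spin": 0,"gripper": 0.41},
    {"x": 0,"y": 0,"z": -0.06,"spin": 0,"gripper": 0.35},
    {"x": 0,"y": 0,"z": -0.06,"spin": 0,"gripper": 0.2},
    {"x": 0,"y": 0,"z": -0.06,"spin": 0,"gripper": 0.1},
    {"x": 0,"y": 0,"z": -0.06,"spin": 0,"gripper": 0.0},
    {"x": 0,"y": 0,"z": -0.06,"spin": 0,"gripper": 0.0}
  ],
  "force": 20
}}

```text
time_s: 17.3
eef_pos: [495.9, -196.3, 31.3]
tcp_rot: [[1.0, -0.005, 0.0], [-0.005, -1.0, -0.0], [0.0, 0.0, -1.0]]
contact_force: [0.1, 0.3, -0.3]
width: 0.998
```

```bash
python3 - <<'E'
from h import *
go(ST,150,SY)
t=snap('side','sideC');jm=cv2.cvtColor(t['pixels'],cv2.COLOR_RGB2BGR)
cv2.imwrite('pics/cC.png',cv2.resize(jm[160:220,230:310],None,fx=8,fy=8,interpolation=cv2.INTER_CUBIC))
E
```

```text
pos [ 495.9 -196.3   31.3] yaw -0.3 t 17.3 F [ 0.1  0.3 -0.3] w 0.998
shift cm [  2.43   0.   -11.87] spin -0.0017
```

View pics/cC.png

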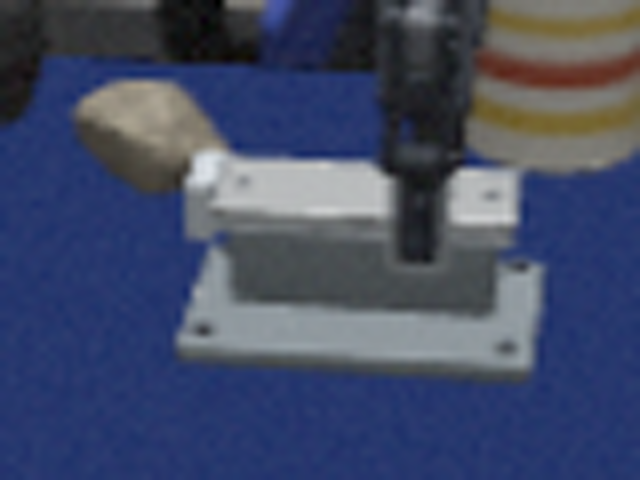

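The plate lies flat on the stand, its end at the stop (x≈213 in the crop) and the fingers clear. I retreat straight up and back, then take a last check from above.

{"api": "drive_tool", "payload": {
  "plan": [
    {"x": 0,"y": 0,"z": -1,"spin": 0,"gripper": 0},
    {"x": 0,"y": 0,"z": -4,"spin": 0,"gripper": 0},
    {"x": 0,"y": 0,"z": -9,"spin": 0,"gripper": 0},
    {"x": 0,"y": 0,"z": -15,"spin": 0,"gripper": 0},
    {"x": 0,"y": -5,"z": -18,"spin": 0,"gripper": 0},
    {"x": 0,"y": -10,"z": -18,"spin": 0,"gripper": 0},
    {"x": -5,"y": -16,"z": -18,"spin": 0,"gripper": 0},
    {"x": -8,"y": -20,"z": -18,"spin": 0,"gripper": 0},
    {"x": -8,"y": -20,"z": -18,"spin": 0,"gripper": 0},
    {"x": -8,"y": -20,"z": -18,"spin": 0,"gripper": 0}
  ]
}}

```text
time_s: 18.6
eef_pos: [417.3, 3.9, 212.1]
tcp_rot: [[1.0, -0.004, 0.002], [-0.004, -1.0, -0.001], [0.002, 0.001, -1.0]]
contact_force: [-0.7, -0.9, 0.6]
width: 0.998
```

```bash
python3 - <<'E'
from h import *
s=snap('top','topD');im=cv2.cvtColor(s['pixels'],cv2.COLOR_RGB2BGR)
cv2.imwrite('pics/cD.png',cv2.resize(im[160:240,315:385],None,fx=7,fy=7,interpolation=cv2.INTER_CUBIC))
w=cloud(s)[160:240,315:385]
P=w[(w[...,2]>51.5)&(w[...,2]<58)];r=cv2.minAreaRect(P[:,:2].astype(np.float32))
print(len(P),np.median(P[:,2]),r,fr(ST,SY,r[0]),fr(ST,SY,np.median(P,0)))
t=snap('side','sideD');plate(t,ST,SY,55);plate(s,ST,SY,55)
E
```

```text
615 54.87335358402987 ((522.77685546875, -197.06967163085938), (47.60877227783203, 115.68180847167969), 89.72926330566406) [ 2.57917736 -0.66067265] [-0.08772761  0.47065385]
plate [ 524.6 -198.5] infr [ 4.4 -2.1] [ 5.8 -2.6] [ 55.  126.4] 85.6
plate [ 517.5 -190.2] infr [-2.7  6.2] [-0.1  6.2] [ 82.4 127. ] 89.9
```

View pics/cD.png

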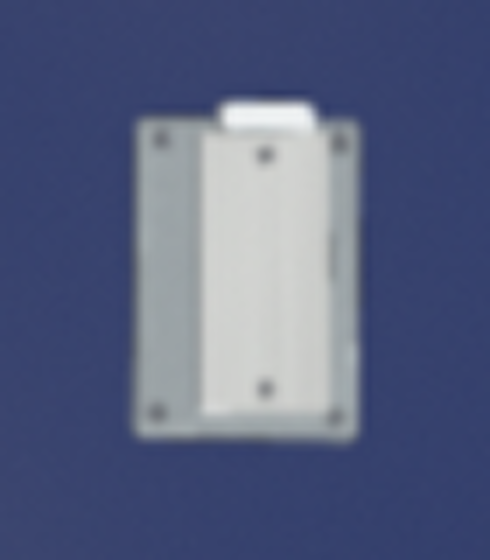

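```bash
python3 - <<'E'
from h import *
s=load('topD')
D=[ray(s,315+(u+.5)/7-.5,160+(v+.5)/7-.5,55) for u,v in((265,155),(265,389))]
print(D,fr(ST,SY,(D[0]+D[1])/2),np.degrees(np.arctan2(*(D[0]-D[1])[1::-1])))
c=lambda z,*p:np.mean([ray(s,315+(u+.5)/7-.5,160+(v+.5)/7-.5,z) for u,v in p],0)
print('foot screws ctr',c(10,(162,139),(340,144),(158,412),(336,416)))
o=arm.observe();print(o['time_s'],o['contact_force']);arm.job_done()
E
```

```text
[array([ 564.98511341, -196.96762286,   55.        ]), array([ 472.96509094, -196.61885093,   55.        ])] [-1.22351771 -0.39751019] -0.21715994958510823
foot screws ctr [ 519.50824989 -197.00942504   10.        ]
18.7 [ 0.88785287 -0.04318527  0.21086233]
the job is handed in; nothing more can be done
```

I slid the plate out through the tray's open end and gripped it by its long edges on the overhang. Then I lifted it clear, laid it on the stand against the stop, let go, and handed the job in at 18.7 s.

- **Sliding and setting down:** The first slide slipped at about 6 N of push, so I pressed again at 9–14 N and the plate followed out to about 48 mm of overhang. The highest push I read was 13.7 N. Setting down added about 9 N on the stand.
- **Final position:** From the plate's dots in the top view, its centre is at x = -1.2 mm and y = -0.4 mm in the stand frame, with 0.0° misalignment. The median depth reading of its top is 54.9 mm against 55 expected.
- **Robot:** It stands clear of the stand and the tool reads no load beyond noise.
- **Checks that disagreed:** The colour-mask measurement of the plate on the stand gave poor figures in both views (up to about 6 mm off), because the mask ran together with the stop and the foot. The rectangle fitted to the depth points (x = +2.6 mm) also took in part of the stop. I relied on the dots, and the stand's foot screws, centred at (519.5, -197.0), confirm the stand's position.
- **Not measured:** I did not separately check that the bystanders stayed put. No move was aimed at one and no unexpected contact showed in the force readings.

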